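# Register a clay test bar in a clamping fixture

### The arm

A 6-joint arm with a two-finger parallel gripper is mounted at the origin on the work surface. World frame = base frame: x ahead of the robot, y to its left, z up, the work surface at z = 0. Lengths are in m, angles in rad, forces in N, time in s.
With the tool pointing down it reaches from about 0.3 to 0.75 m from the base axis. Payload 8.5 kg.
Tool frame: the origin (TCP) lies on the mounting face of the last link; the fingertips stand 173 mm ahead of it and the grasp point (between the pads) lies 155 mm ahead of it; z points along the fingers, y is the line along which they close (so a half turn about z gives the same grasp; the last joint's range is limited). The gripper opens to 85 mm and grips with 20 to 120 N. Pads are 22 mm wide; open, the fingers measure 114 mm over their backs; the gripper's body (76 mm by 85 mm) begins 54 mm behind the grasp point. The pads swing forward as they close: fully open they stand 13 mm farther back than shut.
Start: joints at [-1.437, 0.381, 1.297, -0, 1.464, -0.215], TCP at [0.188, -0.517, 0.405] pointing down, gripper open.
Joint ranges: [-3.11, 3.11], [-0.89, 2.33], [0.22, 2.48], [-1.42, 4.56], [0.17, 2.85], [-2.88, 2.88]. Speed limits (rad/s): [2.39, 2.39, 3.14, 3.14, 3.14, 3.14].

### API

Orientations are given as [roll, pitch, yaw] about the fixed x, y, z axes, in that order (R = Rz(yaw) Ry(pitch) Rx(roll)).
In Python, from station import r gives the robot as it stands.
- The arm moves only by the tool move_arm, never from a script. Its argument "increments" is a list of rows, each a list of 3 entries, a list of its own where there are three numbers: the turn, a rotation vector about the world's x, y, z in rad, then the shift along the world's x, y, z in cm, then the closure in counts, from 0 (fully open) to 255 (shut). A call has 1 to 5 rows; each row shifts and turns the commanded pose from where the row before left it; what a row does not reach is not made up. A row lasts 1/8 s, in which the tool goes at most 62.5 mm and 10.7 degrees, less where a joint would pass 70% of its speed; a pose out of reach is approached as far as the arm can. A call is refused whole if a number of a shift passes 6.25 or a number of a turn 0.188, either way. A call with a gripper value outside its range is refused whole. The fingers move at their own pace and stop on an object; "force" is the grip in N (left out, the last holds). Time passes only in rows, so rows that do not move let the fingers close. It gives the time, the measured TCP pose, the force, the opening and the grip force at its end, in the units of the state.
- r.sense(): the state, without advancing time (a new reading comes with each control period).
- r.capture(name): name is "side" or "top"; returns a dict with "color" (480x640x3 uint8, red, green, blue), "K" (3x3 intrinsics, pixels), "eye" and "rotation" of the camera in the world. Camera axes: x right, y down, z forward; pixel columns grow to the right and rows downward; lengths in m; the calibration is good to about 2 mm. A picture is of the moment at which its call begins. There is no depth.
- r.job_done(): hands the job in; it is judged then, once.
Trained networks look in the newest picture that a camera, given by its name, has taken for a name from the list of things; names that differ only in an ending like _2 or _b are one class to them, and where a whole thing is asked for, a point or a joint stands for the part that bears it (a point fixed in the world has none). Each returns a list of dicts, best first, with "p" (0 to 1); they miss things now and then, are a little off and sometimes report something else, mostly with a low value. They report only what shows in the picture. A call takes as long as a camera call. They do not tell look-alikes from the thing itself.
- r.silhouettes(camera, target): "pixels" (480x640 bool, what is visible of it) and "position" ([row, column] in pixels, amid what is visible of it).
The state is a dict: "time_s": time; "joint_positions": joint angles; "qvel": joint speeds; "joint_torque": joint torques, N m; "tcp_pos": TCP position; "tcp_rot": TCP orientation; "force": force on the tool from outside, world axes, zero at the start; "torque": the same for the moment, N m; "finger_gap": finger opening in m; "grip_force": force on a finger pad.
Only numpy, scipy, OpenCV 4.12 (cv2) and the standard library are available. Lean on these libraries where they do the work, as an engineer would, in place of code of your own. Each camera call takes 0.05 s, during which the arm holds its last target. There are 200 camera calls.

### The job

The terracotta test bar lies loose and askew on the bed of the aluminium fixture. Push it fully home, its long side flat against the long fence and its end against the end stop; then turn the red T-handle clockwise until the screw goes distinctly stiff and the foot holds the bar firmly, but do not force it on and crack the bar. Let go, and leave the other things on the bench where they are.

Things in the scene. Friction and masses are not known exactly. Their poses are not given: they have to be found in the camera images.
- fixture: Fixed aluminium fixture; sizes in mm, in its frame: origin at the centre of its underside on the bench, x towards the fence, y towards the end stop. Bed 180 (x) by 290 (y), top at z 12. With the bar home, the bar's origin is at x 30, y 10, z 12 and its axes are parallel to the fixture's
- fence_face (a point): Middle of the upper edge of the dark steel fence's inner face: x 45, y -20, z 26 in the fixture's frame. The face is 220 long along y, the fence 12 thick; its axes are the fixture's
- stop_face (a point): Middle of the upper edge of the dark steel end stop's inner face: x 25, y 100, z 26 in the fixture's frame. The face is 30 long along x, the stop 14 thick
- bridge_top (a point): On the screw axis, on top of the blue clamp bridge arm: x 30, y 65, z 64 in the fixture's frame. The arm is 12 thick and 34 wide (y), reaches from x 10 to 84, and stands on a post at x 62 to 84 behind the fence
- bar: Terracotta bar, 30 (x) by 180 (y) by 20 mm high, about 0.25 kg, loose on the bed, both ends alike. Origin at the centre of its underside. Its centre starts 30 to 65 mm short of home in both directions, turned up to 16 degrees either way; one end may already lie under the raised foot, and slides freely below it
- tee: Red T-handle. Origin: middle of the crossbar, on the screw axis, always at z 98 in the fixture's frame. Crossbar 66 long (its x), 12 wide, 14 high, on a 12 mm stem. Clockwise from above lowers the foot 9 mm per rad. Friction about 0.18 N m in turning, then 0.009 N m more per newton of clamping; let go, it keeps up to about 20 N. It starts to stiffen after 0.65 to 1.25 rad of turn
- foot: Clamp foot: black rubber disc 20 mm across, 5 thick, under the bridge arm on the screw axis; it does not turn. Origin: centre of its lower face, at first 2 to 11 mm above the bar's top. It hangs loose with 0 to 4 mm of play that cannot be seen: after touching, the bar is not held until this is taken up, then clamping grows 14 N per mm (stiff spring). The bar cracks at 50 N
- weight: brass gauge weight, upright cylinder 20 diameter x 22 high, standing on the fixture's bed behind the fence; origin at the centre of its underside
- spare_bar: white ceramic bar 30 x 180 x 20 lying on the bench beyond the fixture, not to be used; origin at the centre of its underside
- crucible: small white crucible, 48 diameter, 36 high, on the bench to the left of the fixture; origin at the centre of its underside
- jar: amber jar with blue cap, 52 diameter, 70 high, on the bench; origin at the centre of its underside
- beaker: glass beaker, 60 diameter, 80 high, on the bench; origin at the centre of its underside
- brush: brush lying on the bench at the right; origin at its underside near its middle
Mind the look-alikes: they are no part of the job. There is more than one size of the bar; the one meant has the size given above.

How it is judged:
On the way:
1. the bar is home against fence and end stop, square and flat on the bed, not yet clamped (x of bar in the frame of fixture between 0.028 and 0.033 m and y of bar in the frame of fixture between 0.008 and 0.013 m and angle between the y axis of bar and the y axis of fixture, either way round below 0.025 rad and z of bar in the frame of fixture below 0.0135 m and contact force between foot and bar below 1 N), for 0.2 s.
At the end, for the whole second after the job is handed in: The bar lies flat on the bed within 2 mm of both fence and end stop and within 1.4 degrees of square, and the foot presses on it with more than 8 N, everything at rest (x of bar in the frame of fixture between 0.028 and 0.033 m and y of bar in the frame of fixture between 0.008 and 0.013 m and angle between the y axis of bar and the y axis of fixture, either way round below 0.025 rad and z of bar in the frame of fixture below 0.0135 m and contact force between foot and bar above 8 N and linear speed of bar below 0.01 m/s); the robot touches nothing.
It fails at once if the clamp is forced: foot presses on the bar with more than 50 N (contact force between foot and bar above 50 N).
It fails at once if another thing is moved by more than 25 mm or tipped (distance of any of weight, spare_bar, crucible, jar, beaker, brush from where it was at the start of the episode above 0.025 m or angle between any of weight, crucible, jar, beaker's own z axis and vertical above 0.5 rad).
It also fails if it takes over 67 s, if anything falls off the work surface, if the arm or the gripper's body presses on something with over 40 N, if the wrist force passes 120 N, or if a joint passes its speed limit or range.

## Working session

There is one attempt and no reset: what is moved stays moved. The work goes in short steps, Python scripts to look and compute and a tool call to move; the robot and the scene stay as the last step left them, time stands still between calls to the robot, and variables do not carry over. Pictures are saved under pics/ and viewed, at most 10 in all, crops included, and the job is handed in when it is done.

Besides the shell and the picture viewer there is one more tool, called after ">>>" in YAML: its name, and indented under it one key for each argument. move_arm: Moves the arm, as the interface text tells. Its arguments: {"type":"object","properties":{"increments":{"type":"array"},"force":{"type":"number"}},"required":["increments"]}

```bash
mkdir -p pics; ls; cat > h.py <<'E'
from station import r
import numpy as np, cv2
def cap(n,f=None):
    c=r.capture(n)
    if f: cv2.imwrite('pics/'+f,cv2.cvtColor(c['color'],cv2.COLOR_RGB2BGR))
    return c
def proj(c,P):
    R=np.array(c['rotation']);P=np.atleast_2d(P)
    q=(P-np.array(c['eye']))@R@np.array(c['K']).T
    return q[:,:2]/q[:,2:]
def ray(c,uv,z):
    uv=np.atleast_2d(uv).astype(float);R=np.array(c['rotation']);e=np.array(c['eye'])
    d=np.c_[uv,np.ones(len(uv))]@np.linalg.inv(c['K']).T@R.T
    return e+d*((z-e[2])/d[:,2])[:,None]
E
python3 - <<'E'
from h import *
for n in('top','side'):
    c=cap(n,n+'1.png');print(n,c['eye'],np.round(c['rotation'],3).tolist(),c['K'][0][0])
    for t in('fixture','bar','tee','foot','fence_face','stop_face','bridge_top','weight'):
        for d in r.silhouettes(n,t)[:3]: print(t,round(d['p'],2),np.round(d['position']),d['pixels'].sum())
print(r.sense()['time_s'])
E
```

```text
pics
top [0.32137633 0.00778585 1.09816287] [-2.921, -0.006, -1.44] 480.1712686743444
fixture 0.93 [217. 321.] 8114
bar 0.98 [323. 458.] 2565
bar 0.67 [235. 340.] 1115
tee 0.59 [192. 298.] 164
tee 0.42 [203. 156.] 790
tee 0.17 [219. 320.] 8451
fence_face 0.74 [219. 323.] 8213
fence_face 0.62 [270. 537.] 1316
stop_face 0.69 [218. 321.] 8168
bridge_top 0.8 [221. 322.] 8124
bridge_top 0.67 [174. 332.] 1057
side [0.29855238 0.71677151 0.98407332] [-2.445, 0.018, -2.816] 507.4477311730375
fixture 0.76 [264. 281.] 6633
bar 0.86 [182. 402.] 1683
bar 0.8 [282. 380.] 1617
bar 0.64 [247. 306.] 858
tee 0.57 [251. 265.] 230
foot 0.26 [265. 282.] 6311
fence_face 0.79 [266. 283.] 6580
stop_face 0.9 [263. 282.] 6651
bridge_top 0.73 [267. 286.] 6441
0.9
```

```bash
python3 - <<'E'
s=open('h.py').read()
s=s.replace("R=np.array(c['rotation'])","R=rot(c)").replace("def proj","def rot(c):\n    return Rotation.from_euler('xyz',c['rotation']).as_matrix()\ndef proj").replace("import numpy","from scipy.spatial.transform import Rotation\nimport numpy",1)
open('h.py','w').write(s)
import cv2
a=cv2.imread('pics/top1.png')[120:360,120:600];cv2.imwrite('pics/top1c.png',cv2.resize(a,(800,400),interpolation=3))
E
```

```text
(no output)
```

View pics/top1.png

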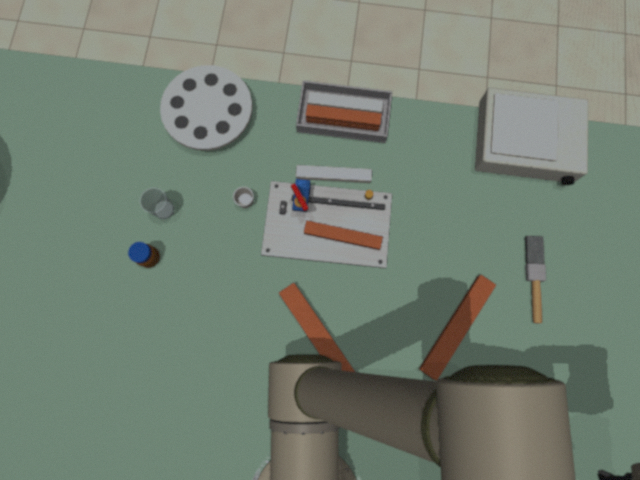

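View pics/side1.png

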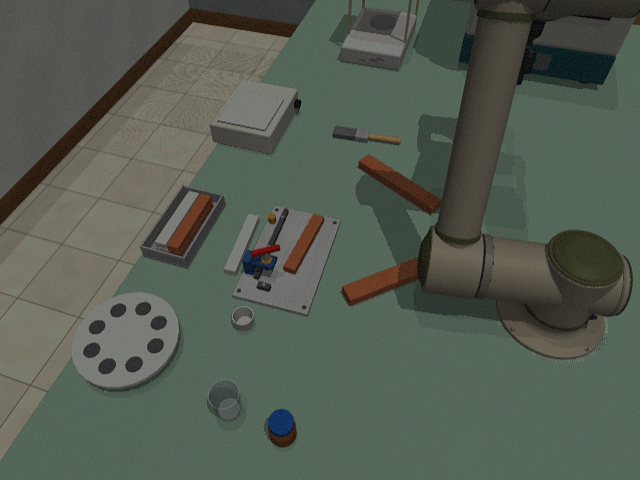

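```bash
cat > fit.py <<'E'
from h import *
from scipy.optimize import least_squares
def rectfit(c,mask,z,L,W):
    cn=max(cv2.findContours(mask.astype(np.uint8),0,2)[0],key=cv2.contourArea)
    b=cv2.boxPoints(cv2.minAreaRect(cn.astype(np.float32)))
    p=ray(c,b,z)[:,:2]
    e=[np.linalg.norm(p[i]-p[(i+1)%4]) for i in range(4)]
    m=p.mean(0); d=p[1]-p[0] if e[0]>e[1] else p[2]-p[1]
    a=np.degrees(np.arctan2(d[1],d[0]))
    print('centre',np.round(m,4),'long axis deg',round(a%180,2),'size',np.round(e[:2],3),'corners',b.round(1).tolist())
    return m,a
E
python3 - <<'E'
from fit import *
c=cap('top');im=c['color'];hsv=cv2.cvtColor(im,cv2.COLOR_RGB2HSV)
a=im[170:280,250:410];cv2.imwrite('pics/crop.png',cv2.cvtColor(cv2.resize(a,(800,550),interpolation=cv2.INTER_CUBIC),cv2.COLOR_RGB2BGR))
f=[d for d in r.silhouettes('top','fixture')][0]['pixels']
roi=cv2.dilate(f.astype(np.uint8),np.ones((3,3)))>0
bed=roi&(hsv[...,1]<45)
rectfit(c,f,.012,.29,.18); rectfit(c,bed,.012,.29,.18)
bar=(hsv[...,1]>110)&((hsv[...,0]<14))&(hsv[...,2]>60);bar[:215]=0;bar[260:]=0;bar[:,:290]=0;bar[:,400:]=0
print(bar.sum());rectfit(c,bar,.032,.18,.03)
red=(hsv[...,1]>170)&((hsv[...,0]<8)|(hsv[...,0]>172));red[:175]=0;red[215:]=0;red[:,:280]=0;red[:,:][:,325:]=0
print(red.sum());rectfit(c,red,.105,.066,.012)
for d in r.silhouettes('top','weight')[:3]+r.silhouettes('top','foot')[:2]: print(d['p'],d['position'],d['pixels'].sum())
print(r.sense())
E
```

```text
centre [0.6019 0.0344] long axis deg 90.85 size [0.195 0.3  ] corners [[260.5, 254.6999969482422], [269.5, 174.6999969482422], [394.8999938964844, 188.8000030517578], [385.8999938964844, 268.79998779296875]]
centre [0.6021 0.0344] long axis deg 90.85 size [0.2   0.306] corners [[259.20001220703125, 255.6999969482422], [268.5, 173.39999389648438], [396.1000061035156, 187.8000030517578], [386.8999938964844, 270.0]]
944
centre [ 0.5696 -0.0044] long axis deg 85.11 size [0.029 0.176] corners [[303.79998779296875, 232.5], [306.3999938964844, 220.5], [381.8999938964844, 236.6999969482422], [379.29998779296875, 248.6999969482422]]
125
centre [0.6229 0.0996] long axis deg 35.99 size [0.011 0.061] corners [[290.5, 186.39999389648438], [295.0, 183.89999389648438], [308.29998779296875, 207.6999969482422], [303.70001220703125, 210.3000030517578]]
0.59 [193.9, 370.7] 56
{'time_s': 1.1, 'joint_positions': array([-1.43730355e+00,  3.80597160e-01,  1.29741055e+00, -2.33711217e-05,
        1.46357727e+00, -2.15276241e-01]), 'qvel': array([-6.47468014e-04,  5.63861352e-05,  1.85754454e-04, -2.08462486e-04,
        4.74555500e-04, -1.22448650e-03]), 'joint_torque': array([-3.39081969e-03, -4.48326409e+01, -2.31470311e+01, -4.01554635e-04,
        3.14640247e-04,  3.15018769e-05]), 'tcp_pos': array([ 0.18796338, -0.51686527,  0.40472036]), 'tcp_rot': array([3.14159013e+00, 2.43387081e-05, 3.48771515e-01]), 'force': array([-0.40885595, -0.95022314,  0.51459521]), 'torque': array([-0.00511047,  0.02633039, -0.05328897]), 'grip_force': 0.0, 'finger_gap': 0.08566499253203665}
```

View pics/crop.png

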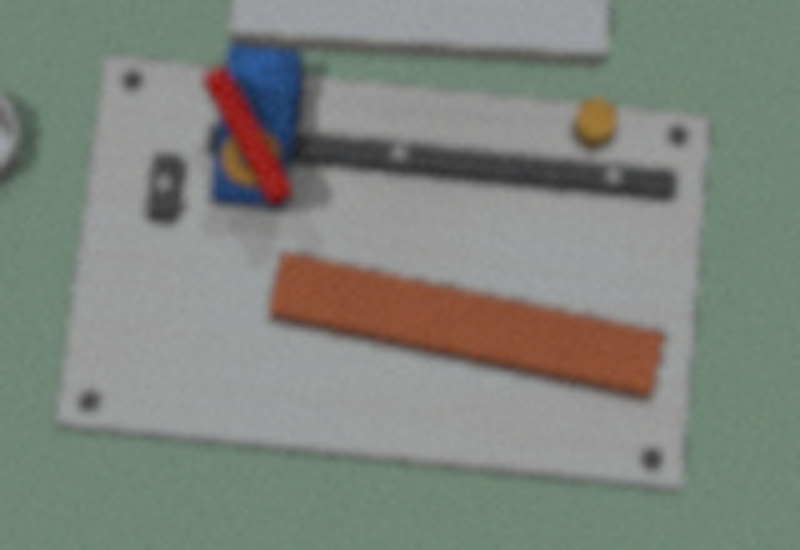

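The crop shows the bar on the fixture bed (full-image px ~343,235; measures 30×180). Other terracotta bars are at (458,325), (317,328) and in the tray (343,117). They are off the bed, and I leave them alone. The fence runs along crop row ~165, the stop is at crop (165,188), and the tee crossbar goes from (215,78) to (280,198).

```bash
python3 - <<'E'
from fit import *
c=cap('top')
uv=lambda p:(np.array(p,float)+.5)/5-.5+[250,170]
P=uv([(105,58),(708,118),(683,488),(58,425)])
F=np.array([[.09,.145],[.09,-.145],[-.09,-.145],[-.09,.145]])
W=ray(c,P,.012)[:,:2]
A=W-W.mean(0);th=np.arctan2((F[:,0]*A[:,1]-F[:,1]*A[:,0]).sum(),(F*A).sum())
R=np.array([[np.cos(th),-np.sin(th)],[np.sin(th),np.cos(th)]]);o=W.mean(0)
print('fixture',o,np.degrees(th),'res',(W-(F@R.T+o)).round(4).tolist())
inv=lambda p,z:((ray(c,uv(p),z)[:,:2]-o)@R).round(4).tolist()
print('fence ends lower edge',inv([(297,162),(672,198)],.026),'stop right edge(100)',inv([(183,160),(178,220)],.026))
print('bar corners',inv([(283,255),(662,332),(652,396),(272,318)],.032))
b=inv([(283,255),(662,332),(652,396),(272,318)],.032)
print('tee ends',inv([(215,78),(280,198)],.105),'nom 30,65; weight',inv([(595,115)],.022),'bridge low corners',inv([(214,203),(280,206)],.064))
for n,p in dict(tee=(.03,.065),home=(.03,.01),fence=(.045,-.02),stop=(.025,.1)).items(): print(n,R@p+o)
E
```

```text
fixture [0.59603987 0.03453648] 1.7720908800334039 res [[-0.0006, -0.0008], [-0.0013, 0.0015], [0.0008, 0.0006], [0.0012, -0.0013]]
fence ends lower edge [[0.0432, 0.047], [0.0436, -0.1279]] stop right edge(100) [[0.0388, 0.0999], [0.0099, 0.0988]]
bar corners [[-0.0034, 0.0483], [-0.0219, -0.1274], [-0.052, -0.1251], [-0.0333, 0.0501]]
tee ends [[0.0539, 0.0817], [0.003, 0.0478]] nom 30,65; weight [[0.0814, -0.0894]] bridge low corners [[0.0092, 0.0796], [0.0108, 0.0501]]
tee [0.62401546 0.10043311]
home [0.62571628 0.04545941]
fence [0.64163682 0.01593762]
stop [0.61793552 0.13526175]
```

>>> move_arm:
  increments:
    - [[0,0,0.095],[3.2,4.2,0],0]
    - [[0,0,0.095],[3.2,4.2,0],0]
    - [[0,0,0.095],[3.2,4.2,0],0]
    - [[0,0,0.095],[3.2,4.2,0],0]
    - [[0,0,0.095],[3.2,4.2,0],0]

```text
time_s: 1.78
tcp_pos: [0.3487, -0.3054, 0.4049]
tcp_rot: [3.141, 0.0, 0.827]
force: [-0.1, -0.2, -0.1]
finger_gap: 0.0854
grip_force: 0.0
```

>>> move_arm:
  increments:
    - [[0,0,0.095],[3.2,4.2,0],0]
    - [[0,0,0.095],[3.2,4.2,0],0]
    - [[0,0,0.095],[3.2,4.2,0],0]
    - [[0,0,0.095],[3.2,4.2,0],0]
    - [[0,0,0.095],[3.2,4.2,0],0]

```text
time_s: 2.4
tcp_pos: [0.5088, -0.0953, 0.4049]
tcp_rot: [3.141, 0.0, 1.302]
force: [0.2, -0.2, -0.2]
finger_gap: 0.0853
grip_force: 0.0
```

>>> move_arm:
  increments:
    - [[0,0,0.095],[3.0,4.1,0],0]
    - [[0,0,0.095],[3.0,4.1,-2],0]
    - [[0,0,0],[0,0,0],0]

```text
time_s: 2.78
tcp_pos: [0.5689, -0.0124, 0.3829]
tcp_rot: [-3.139, -0.001, 1.493]
force: [-0.4, -0.3, 0.4]
finger_gap: 0.0857
grip_force: 0.0
```

>>> move_arm:
  increments:
    - [[0,0,0],[0,-0.2,-5],0]
    - [[0,0,0],[0,0,-5],0]
    - [[0,0,0],[0,0,-5],0]
    - [[0,0,0],[0,0,-3],0]
    - [[0,0,0],[0,0,-1.2],0]
  force: 25

```text
time_s: 3.4
tcp_pos: [0.5677, -0.0176, 0.1917]
tcp_rot: [-3.14, -0.0, 1.487]
force: [1.2, -0.2, -0.5]
finger_gap: 0.0853
grip_force: 0.0
```

>>> move_arm:
  increments:
    - [[0,0,0],[0,0,0],180]
    - [[0,0,0],[0,0,0],180]
    - [[0,0,0],[0,0,0],180]
    - [[0,0,0],[0,0,0],180]
    - [[0,0,0],[0,0,0],180]

```text
time_s: 4.03
tcp_pos: [0.5684, -0.017, 0.1941]
tcp_rot: [3.139, 0.001, 1.489]
force: [-0.4, -0.6, 7.1]
finger_gap: 0.0293
grip_force: 25.2
```

>>> move_arm:
  increments:
    - [[0,0,0],[0,0,0.1],180]
    - [[0,0,0.026],[0.9,1,0],180]
    - [[0,0,0.026],[0.9,1,0],180]
    - [[0,0,0.026],[0.9,1,0],180]
    - [[0,0,0.027],[0.9,1,0],180]

```text
time_s: 4.65
tcp_pos: [0.6044, 0.0235, 0.1942]
tcp_rot: [-3.141, 0.001, 1.596]
force: [-2.4, -4.7, 5.4]
finger_gap: 0.0296
grip_force: 25.8
```

>>> move_arm:
  increments:
    - [[0,0,0],[0,0,-0.1],180]
    - [[0,0,0],[0,0,0],100]
    - [[0,0,0],[0,0,0],60]
    - [[0,0,0],[0,0,0],60]

```text
time_s: 5.15
tcp_pos: [0.6039, 0.0233, 0.1924]
tcp_rot: [-3.141, -0.0, 1.594]
force: [0.2, 0.3, -0.5]
finger_gap: 0.0653
grip_force: 0.3
```

```bash
python3 - <<'E'
from h import *
for n in('top','side'):
    c=cap(n); cv2.imwrite(f'pics/{n}2.png',cv2.cvtColor(cv2.resize(c['color'][150:310,200:420],(800,582),interpolation=2),cv2.COLOR_RGB2BGR))
E
```

```text
(no output)
```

View pics/side2.png

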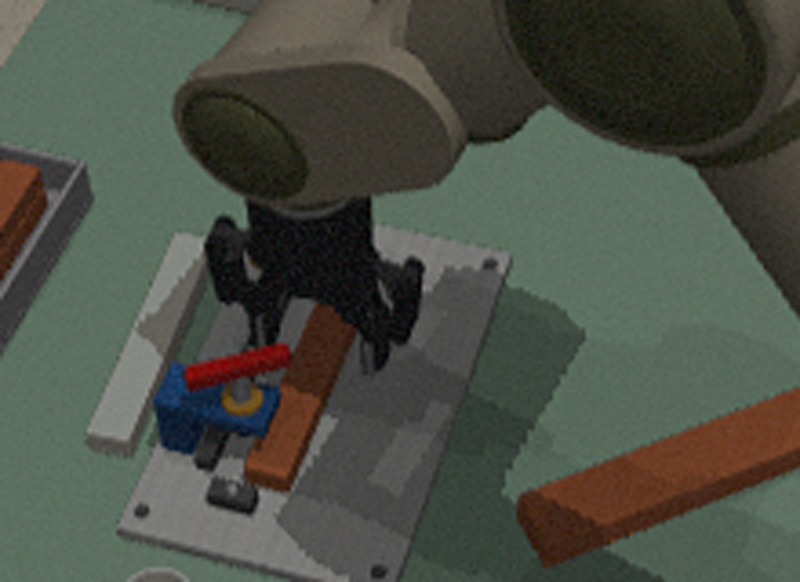

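The bar is now square, about 17 mm from the fence and 10 mm from the stop, with its end under the foot. Next I'll push it with the fingers closed.

>>> move_arm:
  increments:
    - [[0,0,0],[0,0,5],60]
    - [[0,0,0],[-4,0,0.5],255]
    - [[0,0,0],[0,0,0],255]
    - [[0,0,0],[0,0,0],255]
    - [[0,0,0],[0,0,0],255]

```text
time_s: 5.88
tcp_pos: [0.5646, 0.023, 0.2474]
tcp_rot: [3.141, 0.0, 1.594]
force: [-0.2, -0.8, -0.1]
finger_gap: -0.0
grip_force: 0.0
```

>>> move_arm:
  increments:
    - [[0,0,0],[-0.2,0,0],255]
    - [[0,0,0],[0,0,-3],255]
    - [[0,0,0],[0,0,-2],255]
    - [[0,0,0],[0,0,-0.4],255]
    - [[0,0,0],[0,0,0],255]

```text
time_s: 6.5
tcp_pos: [0.5622, 0.0231, 0.194]
tcp_rot: [3.141, 0.0, 1.594]
force: [0.5, -0.2, 0.5]
finger_gap: -0.0003
grip_force: 0.0
```

>>> move_arm:
  increments:
    - [[0,0,0],[0.5,0,0],255]
    - [[0,0,0],[0.5,0,0],255]
    - [[0,0,0],[0.4,0,0],255]
    - [[0,0,0],[0.4,0,0],255]
    - [[0,0,0],[0.4,0,0],255]

```text
time_s: 7.12
tcp_pos: [0.5839, 0.0232, 0.1937]
tcp_rot: [-3.14, -0.0, 1.594]
force: [-2.9, -0.6, 3.8]
finger_gap: 0.0002
grip_force: 1.8
```

>>> move_arm:
  increments:
    - [[0,0,0],[0.3,0,0],255]
    - [[0,0,0],[0.3,0,0],255]
    - [[0,0,0],[0.2,0,0],255]
    - [[0,0,0],[0.1,0,0],255]

```text
time_s: 7.62
tcp_pos: [0.593, 0.0231, 0.1937]
tcp_rot: [-3.142, 0.0, 1.594]
force: [-3.6, 0.9, 1.2]
finger_gap: -0.0001
grip_force: 1.8
```

>>> move_arm:
  increments:
    - [[0,0,0],[0.1,0,0],255]
    - [[0,0,0],[0.1,0,0],255]

```text
time_s: 7.88
tcp_pos: [0.595, 0.0231, 0.1937]
tcp_rot: [-3.142, 0.0, 1.594]
force: [-2.1, 0.2, 1.4]
finger_gap: 0.0
grip_force: 1.6
```

>>> move_arm:
  increments:
    - [[0,0,0],[0.1,0,0],255]
    - [[0,0,0],[0.1,0,0],255]

```text
time_s: 8.12
tcp_pos: [0.5969, 0.0232, 0.1937]
tcp_rot: [-3.141, -0.0, 1.594]
force: [-3.9, 0.8, 3.3]
finger_gap: -0.0001
grip_force: 2.4
```

>>> move_arm:
  increments:
    - [[0,0,0],[0.1,0,0],255]
    - [[0,0,0],[0.1,0,0],255]

```text
time_s: 8.38
tcp_pos: [0.5987, 0.0234, 0.1937]
tcp_rot: [-3.14, -0.001, 1.594]
force: [-5.5, 2.0, 4.3]
finger_gap: 0.0
grip_force: 3.0
```

>>> move_arm:
  increments:
    - [[0,0,0],[0.1,0,0],255]
    - [[0,0,0],[0.1,0,0],255]

```text
time_s: 8.62
tcp_pos: [0.6004, 0.0235, 0.1936]
tcp_rot: [-3.139, -0.001, 1.594]
force: [-10.2, 1.7, 6.6]
finger_gap: -0.0001
grip_force: 5.0
```

>>> move_arm:
  increments:
    - [[0,0,0],[0.1,0,0],255]
    - [[0,0,0],[0.1,0,0],255]

```text
time_s: 8.88
tcp_pos: [0.6014, 0.0236, 0.1935]
tcp_rot: [-3.134, -0.001, 1.594]
force: [-17.8, 1.5, 11.3]
finger_gap: 0.0002
grip_force: 9.1
```

```bash
python3 - <<'E'
from h import *
for n in('top','side'):
    c=cap(n,n+'3.png'); cv2.imwrite(f'pics/{n}3c.png',cv2.cvtColor(cv2.resize(c['color'][190:310,230:390],(800,600),interpolation=2),cv2.COLOR_RGB2BGR))
E
```

```text
(no output)
```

View pics/side3c.png

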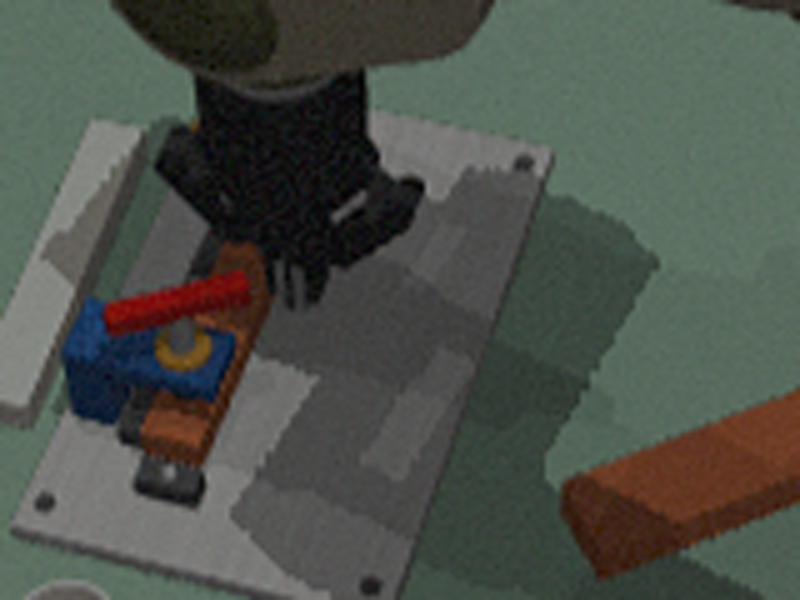

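>>> move_arm:
  increments:
    - [[0,0,0],[-1.3,0,0],255]
    - [[0,0,0],[0,0,4],255]
    - [[0,0,0],[1,-5,0],255]
    - [[0,0,0],[2.3,-5,0],255]
    - [[0,0,0],[0,-1,0],255]

```text
time_s: 9.6
tcp_pos: [0.6241, -0.0899, 0.2337]
tcp_rot: [3.139, 0.001, 1.591]
force: [-0.5, 0.6, 0.2]
finger_gap: -0.0003
grip_force: 0.0
```

```bash
python3 - <<'E'
from h import *
from fit import *
s=r.sense();print(s['tcp_pos'],s['force'])
c=cap('top','top4.png');cv2.imwrite('pics/top4c.png',cv2.cvtColor(cv2.resize(c['color'][170:270,260:400],(800,571),interpolation=2),cv2.COLOR_RGB2BGR))
c=cap('side');hsv=cv2.cvtColor(c['color'],cv2.COLOR_RGB2HSV)
E
```

```text
[ 0.62409726 -0.08990609  0.23367904] [-0.54850998  0.55723079  0.15438821]
```

View pics/top4c.png

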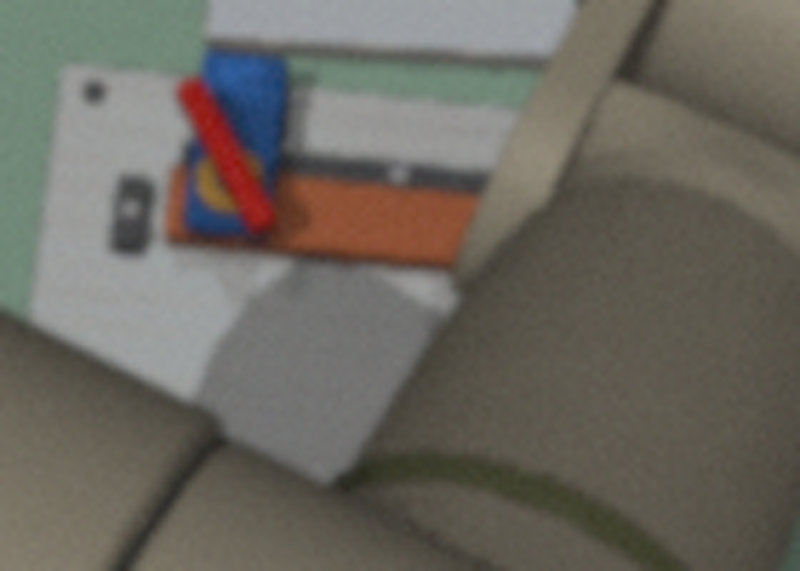

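Against the fence; about 8 mm gap to the stop (crop 150→172). Now the end push.

>>> move_arm:
  increments:
    - [[0,0,0],[0,0,-3],255]
    - [[0,0,0],[0,0,-1],255]
    - [[0,0,0],[0,0.8,0],255]
    - [[0,0,0],[0,0.8,0],255]
    - [[0,0,0],[0,0.6,0],255]

```text
time_s: 10.32
tcp_pos: [0.6231, -0.0639, 0.1946]
tcp_rot: [3.14, 0.0, 1.595]
force: [0.3, -0.4, 0.0]
finger_gap: 0.0002
grip_force: 0.0
```

>>> move_arm:
  increments:
    - [[0,0,0],[0,0.3,0],255]
    - [[0,0,0],[0,0.3,0],255]
    - [[0,0,0],[0,0.2,0],255]
    - [[0,0,0],[0,0.1,0],255]

```text
time_s: 10.82
tcp_pos: [0.623, -0.0567, 0.1945]
tcp_rot: [3.141, 0.002, 1.594]
force: [-2.0, -5.8, 4.6]
finger_gap: 0.0004
grip_force: 3.3
```

>>> move_arm:
  increments:
    - [[0,0,0],[0,0.1,0],255]
    - [[0,0,0],[0,0.1,0],255]

```text
time_s: 11.08
tcp_pos: [0.623, -0.0553, 0.1945]
tcp_rot: [3.141, 0.004, 1.594]
force: [-3.3, -14.0, 4.1]
finger_gap: 0.0003
grip_force: 6.5
```

>>> move_arm:
  increments:
    - [[0,0,0],[0,0.1,0],255]
    - [[0,0,0],[0,0,0],255]

```text
time_s: 11.32
tcp_pos: [0.623, -0.0551, 0.1946]
tcp_rot: [3.141, 0.005, 1.593]
force: [-2.2, -15.2, 2.9]
finger_gap: 0.0002
grip_force: 7.3
```

>>> move_arm:
  increments:
    - [[0,0,0],[0,-1.5,0],255]
    - [[0,0,0],[0,-1,5],255]
    - [[0,0,0],[-4,-3,6],0]
    - [[0,0,0],[-6,-1,6],0]
    - [[0,0,0],[-6,0,6],0]

```text
time_s: 11.95
tcp_pos: [0.5014, -0.1098, 0.3811]
tcp_rot: [3.141, -0.0, 1.593]
force: [0.3, 0.2, 1.1]
finger_gap: 0.0547
grip_force: 0.0
```

>>> move_arm:
  increments:
    - [[0,0,0],[-6,-1,0],0]
    - [[0,0,0],[-4,-4,0],0]
    - [[0,0,0],[0,-6,0],0]
    - [[0,0,0],[0,-6,0],0]
    - [[0,0,0],[0,-4,0],0]

```text
time_s: 12.58
tcp_pos: [0.4022, -0.3218, 0.3798]
tcp_rot: [3.141, -0.0, 1.592]
force: [0.8, 1.0, 0.5]
finger_gap: 0.0855
grip_force: 0.0
```

```bash
python3 - <<'E'
from fit import *
s=r.sense();print(s['tcp_pos'],s['tcp_rot'],s['time_s'])
c=cap('top','top5.png');im=c['color'];cv2.imwrite('pics/top5c.png',cv2.cvtColor(cv2.resize(im[170:270,260:400],(800,571),interpolation=2),cv2.COLOR_RGB2BGR))
hsv=cv2.cvtColor(im,cv2.COLOR_RGB2HSV)
bar=(hsv[...,1]>110)&(hsv[...,0]<14)&(hsv[...,2]>60);bar[:200]=0;bar[240:]=0;bar[:,:285]=0;bar[:,400:]=0
rectfit(c,bar,.032,.18,.03)
E
```

```text
[ 0.40223367 -0.32175372  0.37980675] [ 3.14093376e+00 -1.68533874e-04  1.59202983e+00] 12.575
centre [0.6259 0.0324] long axis deg 91.64 size [0.031 0.151] corners [[296.79998779296875, 212.1999969482422], [298.1000061035156, 199.1999969482422], [363.1000061035156, 205.6999969482422], [361.79998779296875, 218.6999969482422]]
```

View pics/top5c.png

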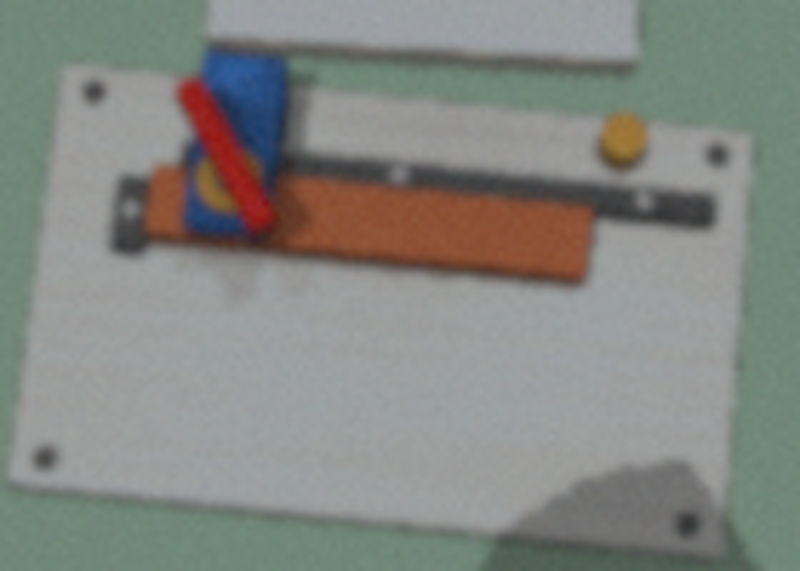

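Bar is flush with the fence (crop row ~175–205) and touching the stop (col ~150). Now the T-handle.

>>> move_arm:
  increments:
    - [[0,0,-0.0965],[2.2,4.2,0],0]
    - [[0,0,-0.0965],[2.2,4.2,0],0]
    - [[0,0,-0.0965],[2.2,4.2,0],0]
    - [[0,0,-0.0965],[2.2,4.2,0],0]
    - [[0,0,-0.0965],[2.2,4.2,0],0]

```text
time_s: 13.25
tcp_pos: [0.5133, -0.1077, 0.3799]
tcp_rot: [3.142, -0.001, 1.108]
force: [0.8, -0.4, -0.9]
finger_gap: 0.0853
grip_force: 0.0
```

>>> move_arm:
  increments:
    - [[0,0,-0.0965],[2.2,4.2,0],0]
    - [[0,0,-0.0965],[2.2,4.2,0],0]
    - [[0,0,-0.0965],[2.2,4.2,0],0]
    - [[0,0,-0.0965],[2.2,4.2,0],0]
    - [[0,0,-0.0965],[2.2,4.2,0],0]

```text
time_s: 13.88
tcp_pos: [0.6233, 0.1023, 0.3798]
tcp_rot: [-3.141, -0.0, 0.626]
force: [0.7, -0.3, -0.0]
finger_gap: 0.0854
grip_force: 0.0
```

>>> move_arm:
  increments:
    - [[0,0,0],[0.2,0.2,-5],0]
    - [[0,0,0],[0,0,-4],0]
    - [[0,0,0],[0,0,0],0]

```text
time_s: 14.25
tcp_pos: [0.6245, 0.1029, 0.2872]
tcp_rot: [-3.137, 0.005, 0.629]
force: [-0.9, -0.4, 0.7]
finger_gap: 0.0855
grip_force: 0.0
```

>>> move_arm:
  increments:
    - [[0,0,0],[0,-0.25,-2],0]
    - [[0,0,0],[0,0,-1.4],0]
    - [[0,0,0],[0,0,0],200]
    - [[0,0,0],[0,0,0],255]
    - [[0,0,0],[0,0,0],255]
  force: 40

```text
time_s: 14.88
tcp_pos: [0.625, 0.1003, 0.2567]
tcp_rot: [3.141, -0.001, 0.629]
force: [0.3, 0.8, 0.0]
finger_gap: 0.0321
grip_force: 0.0
```

>>> move_arm:
  increments:
    - [[0,0,0],[0,0,0],255]
    - [[0,0,0],[0,0,0],255]
    - [[0,0,0],[0,0,0],255]

```text
time_s: 15.25
tcp_pos: [0.6252, 0.0999, 0.2564]
tcp_rot: [3.14, -0.001, 0.628]
force: [2.9, -3.8, 3.6]
finger_gap: 0.0115
grip_force: 42.1
```

```bash
cat > s.py <<'E'
from h import *
s=r.sense();print('%.2f yaw %.3f'%(s['time_s'],s['tcp_rot'][2]),'tcp',s['tcp_pos'].round(4),'F',s['force'].round(1),'T',s['torque'].round(3),'gap %.4f grip %.1f j6 %.2f'%(s['finger_gap'],s['grip_force'],s['joint_positions'][5]))
E
python3 s.py
```

```text
15.25 yaw 0.628 tcp [0.6252 0.0999 0.2564] F [ 2.9 -3.8  3.6] T [-0.668 -0.321 -0.138] gap 0.0115 grip 42.1 j6 0.91
```

>>> move_arm:
  increments:
    - [[0,0,-0.1],[0.05,-0.05,0],255]
    - [[0,0,-0.1],[0,0,0],255]
    - [[0,0,-0.1],[0,0,0],255]
    - [[0,0,-0.1],[0,0,0],255]
    - [[0,0,-0.1],[0,0,0],255]

```text
time_s: 15.88
tcp_pos: [0.6253, 0.1, 0.2564]
tcp_rot: [-3.142, -0.001, 0.126]
force: [-1.2, -1.2, 5.3]
finger_gap: 0.0111
grip_force: 42.4
```

```bash
python3 s.py
```

```text
15.88 yaw 0.126 tcp [0.6253 0.1    0.2564] F [-1.2 -1.2  5.3] T [-0.195  0.115  0.23 ] gap 0.0111 grip 42.4 j6 1.42
```

>>> move_arm:
  increments:
    - [[0,0,-0.05],[0,0,0],255]
    - [[0,0,-0.05],[0,0,0],255]
    - [[0,0,0],[0,0,0],255]

```text
time_s: 16.25
tcp_pos: [0.6253, 0.1, 0.2564]
tcp_rot: [-3.141, -0.001, 0.029]
force: [-0.5, -1.6, 5.1]
finger_gap: 0.011
grip_force: 42.4
```

```bash
python3 s.py
```

```text
16.25 yaw 0.029 tcp [0.6253 0.1    0.2564] F [-0.5 -1.6  5.1] T [-0.23   0.077  0.01 ] gap 0.0110 grip 42.4 j6 1.51
```

>>> move_arm:
  increments:
    - [[0,0,-0.05],[0,0,0],255]
    - [[0,0,-0.05],[0,0,0],255]

```text
time_s: 16.5
tcp_pos: [0.6253, 0.1, 0.2564]
tcp_rot: [-3.141, -0.001, -0.072]
force: [-0.1, -1.3, 5.6]
finger_gap: 0.0109
grip_force: 42.3
```

```bash
python3 s.py
```

```text
16.50 yaw -0.072 tcp [0.6253 0.1    0.2564] F [-0.1 -1.3  5.6] T [-0.154  0.035  0.169] gap 0.0109 grip 42.3 j6 1.61
```

>>> move_arm:
  increments:
    - [[0,0,-0.05],[0,0,0],255]
    - [[0,0,-0.05],[0,0,0],255]

```text
time_s: 16.75
tcp_pos: [0.6253, 0.1, 0.2565]
tcp_rot: [-3.141, -0.001, -0.172]
force: [-0.1, -0.8, 4.1]
finger_gap: 0.0109
grip_force: 42.3
```

```bash
python3 s.py
```

```text
16.75 yaw -0.172 tcp [0.6253 0.1    0.2565] F [-0.1 -0.8  4.1] T [-0.146  0.039  0.23 ] gap 0.0109 grip 42.3 j6 1.71
```

>>> move_arm:
  increments:
    - [[0,0,-0.05],[0,0,0],255]

```text
time_s: 16.88
tcp_pos: [0.6253, 0.1001, 0.2564]
tcp_rot: [-3.141, -0.001, -0.222]
force: [-0.4, -0.7, 4.8]
finger_gap: 0.0115
grip_force: 42.3
```

```bash
python3 s.py
```

```text
16.88 yaw -0.222 tcp [0.6253 0.1001 0.2564] F [-0.4 -0.7  4.8] T [-0.061  0.015  0.178] gap 0.0115 grip 42.3 j6 1.76
```

>>> move_arm:
  increments:
    - [[0,0,-0.05],[0,0,0],255]

```text
time_s: 17.0
tcp_pos: [0.6253, 0.1001, 0.2564]
tcp_rot: [-3.141, -0.001, -0.272]
force: [-0.3, -1.0, 5.2]
finger_gap: 0.0109
grip_force: 42.4
```

```bash
python3 s.py
```

```text
17.00 yaw -0.272 tcp [0.6253 0.1001 0.2564] F [-0.3 -1.   5.2] T [-0.047  0.07   0.18 ] gap 0.0109 grip 42.4 j6 1.81
```

Turned 0.90 so far; still free running (0.18 N m).

>>> move_arm:
  increments:
    - [[0,0,-0.05],[0,0,0],255]

```text
time_s: 17.12
tcp_pos: [0.6253, 0.1001, 0.2565]
tcp_rot: [-3.141, -0.001, -0.322]
force: [-0.7, -0.0, 5.4]
finger_gap: 0.0113
grip_force: 42.4
```

```bash
python3 s.py
```

```text
17.12 yaw -0.322 tcp [0.6253 0.1001 0.2565] F [-0.7 -0.   5.4] T [-0.044  0.041  0.325] gap 0.0113 grip 42.4 j6 1.86
```

>>> move_arm:
  increments:
    - [[0,0,-0.05],[0,0,0],255]

```text
time_s: 17.25
tcp_pos: [0.6253, 0.1002, 0.2564]
tcp_rot: [-3.141, -0.001, -0.372]
force: [-0.8, -0.4, 4.0]
finger_gap: 0.0113
grip_force: 42.4
```

```bash
python3 s.py
```

```text
17.25 yaw -0.372 tcp [0.6253 0.1002 0.2564] F [-0.8 -0.4  4. ] T [-0.023 -0.001  0.349] gap 0.0113 grip 42.4 j6 1.91
```

>>> move_arm:
  increments:
    - [[0,0,-0.05],[0,0,0],255]

```text
time_s: 17.38
tcp_pos: [0.6253, 0.1002, 0.2565]
tcp_rot: [-3.141, -0.001, -0.422]
force: [-0.1, -0.4, 5.7]
finger_gap: 0.0111
grip_force: 42.4
```

```bash
python3 s.py
```

```text
17.38 yaw -0.422 tcp [0.6253 0.1002 0.2565] F [-0.1 -0.4  5.7] T [-0.057  0.008  0.353] gap 0.0111 grip 42.4 j6 1.96
```

>>> move_arm:
  increments:
    - [[0,0,-0.03],[0,0,0],255]

```text
time_s: 17.5
tcp_pos: [0.6253, 0.1002, 0.2564]
tcp_rot: [-3.141, -0.001, -0.451]
force: [0.5, -0.3, 5.0]
finger_gap: 0.0111
grip_force: 42.4
```

```bash
python3 s.py
```

```text
17.50 yaw -0.451 tcp [0.6253 0.1002 0.2564] F [ 0.5 -0.3  5. ] T [-0.02   0.03   0.342] gap 0.0111 grip 42.4 j6 1.99
```

>>> move_arm:
  increments:
    - [[0,0,-0.02],[0,0,0],255]

```text
time_s: 17.62
tcp_pos: [0.6253, 0.1002, 0.2564]
tcp_rot: [-3.141, -0.001, -0.471]
force: [-0.2, -0.3, 5.7]
finger_gap: 0.011
grip_force: 42.4
```

```bash
python3 s.py
```

```text
17.62 yaw -0.471 tcp [0.6253 0.1002 0.2564] F [-0.2 -0.3  5.7] T [-0.096  0.013  0.414] gap 0.0110 grip 42.4 j6 2.01
```

Stiff: about 0.41 N m, roughly 25 N clamping. Release.

>>> move_arm:
  increments:
    - [[0,0,0],[0,0,0],100]
    - [[0,0,0],[0,0,0],0]
    - [[0,0,0],[0,0,0],0]
    - [[0,0,0],[0,0,3],0]
    - [[0,0,0],[0,0,6],0]

```text
time_s: 18.25
tcp_pos: [0.6253, 0.0997, 0.3445]
tcp_rot: [3.139, 0.005, -0.471]
force: [1.4, -1.1, 0.0]
finger_gap: 0.0854
grip_force: 0.0
```

>>> move_arm:
  increments:
    - [[0,0,0],[0,0,5],0]
    - [[0,0,0],[-4,-4,0],0]
    - [[0,0,0],[-4,-4,0],0]
    - [[0,0,0],[-4,-4,0],0]
    - [[0,0,0],[-4,-4,0],0]

```text
time_s: 18.88
tcp_pos: [0.4639, -0.0611, 0.3958]
tcp_rot: [3.142, -0.0, -0.471]
force: [0.8, -0.7, 1.1]
finger_gap: 0.0852
grip_force: 0.0
```

>>> move_arm:
  increments:
    - [[0,0,0],[-2,-6,0],0]
    - [[0,0,0],[-2,-6,0],0]
    - [[0,0,0],[0,-4,0],0]
    - [[0,0,0],[0,0,0],0]

```text
time_s: 19.38
tcp_pos: [0.4255, -0.221, 0.3956]
tcp_rot: [3.142, 0.0, -0.475]
force: [0.1, 0.4, 1.0]
finger_gap: 0.0856
grip_force: 0.0
```

```bash
python3 s.py; python3 - <<'E'
from fit import *
c=cap('top','top6.png');im=c['color']
s=cap('side')['color']
a=cv2.resize(im[170:270,260:400],(420,300),interpolation=2);b=cv2.resize(s[200:310,230:345],(314,300),interpolation=2)
cv2.imwrite('pics/fin.png',cv2.cvtColor(np.hstack([a,b]),cv2.COLOR_RGB2BGR))
hsv=cv2.cvtColor(im,cv2.COLOR_RGB2HSV)
bar=(hsv[...,1]>110)&(hsv[...,0]<14)&(hsv[...,2]>60);bar[:200]=0;bar[240:]=0;bar[:,:312]=0;bar[:,400:]=0
rectfit(c,bar,.032,.18,.03)
red=(hsv[...,1]>170)&((hsv[...,0]<8)|(hsv[...,0]>172));red[:175]=0;red[215:]=0;red[:,:280]=0;red[:,325:]=0
rectfit(c,red,.105,.066,.012)
E
```

```text
19.38 yaw -0.475 tcp [ 0.4255 -0.221   0.3956] F [0.1 0.4 1. ] T [0.05  0.046 0.02 ] gap 0.0856 grip 0.0 j6 1.32
centre [0.6264 0.0162] long axis deg 91.33 size [0.031 0.119] corners [[310.70001220703125, 213.39999389648438], [312.1000061035156, 200.39999389648438], [363.1000061035156, 205.8000030517578], [361.79998779296875, 218.8000030517578]]
centre [0.6229 0.1007] long axis deg 153.7 size [0.064 0.013] corners [[288.0, 207.1999969482422], [304.8999938964844, 183.5], [309.6000061035156, 186.8000030517578], [292.70001220703125, 210.5]]
```

View pics/fin.png

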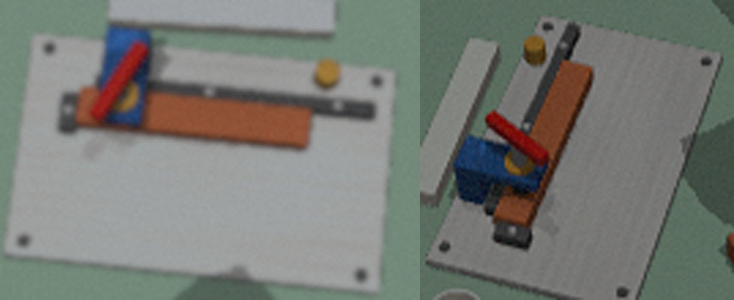

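The bar is still home against the fence and stop. The handle stayed at −26°, matching the tool's last yaw of −27°, so it did not unwind. The other things on the fixture look unmoved.

```bash
python3 -c "
from station import r
print(r.job_done())"
```

```text
the job is handed in; nothing more can be done
None
```

The bar is home against the fence and end stop, clamped at an estimated 25 N going by the handle torque, and the job was handed in at about 19.5 s; the hand-in returned no verdict.

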